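# Refit the cup head and stow the decorating wheel on its locking tray

## Task

Put the blue cup head back on the decorating wheel that stands on the pulled-out tray, turning it until it drops over the wheel's drive key and sits flat on the wheel. Then press down the red release lever on the tray's front to free the locked slides and slide the tray gently all the way into its cabinet, where the lever must spring back up and latch it. Leave the paint jars in the tray upright and the squeeze bottles and the rabbit beside it where they stand.

Things in the scene. Friction and masses are not known exactly. Their poses are not given: they have to be found in the camera images.
- tray (a joint): how far the steel tray has gone into its low slate-grey cabinet, in m: 0 at the start, pulled out and locked (2 mm of play), 0.220 fully home. Tray 280 mm wide, 270 deep, floor 30 mm and side walls 80 mm above the table. Needs about 3 N to slide once unlocked. Cabinet: fixed, 260 mm deep, 340 wide, 160 high, open in front under a cross-rail whose lower edge is 143 mm above the table
- tray_front (a point): centre of the top edge of the tray's slate-grey front panel, on its outer face, 112 mm above the table. Its x axis points level into the cabinet, the way the tray goes home; y is along the panel. Panel: 312 mm wide, underside at 18 mm; it stands 35 mm proud of the cabinet's front when home. Push it to move the tray
- release_lever (a joint): red lever's angle in rad: 0 up (locked), 0.30 fully down. It turns about a shaft 85 mm above the table, 35 mm behind the front panel's outer face; sprung up (2 to 5 N at mid paddle). Beyond 0.15 it frees the tray. Once the tray is 10 mm in the rails hold it at about 0.15 even if let go; with the tray home it springs back to 0 and latches
- lever_pad (a point): centre of the top face of the red lever's paddle, which sticks out of the middle of the tray's front panel: 80 mm wide along the panel and 50 mm deep, from 7 to 57 mm in front of the panel's outer face, 6 thick, its top 88 mm above the table when up. Press it from above close in front of the panel, then push against the panel with the lever held down
- cup_head: blue round cup-shaped holder: flange 84 mm across and 12 high, above it an open tube 56 mm in outer diameter up to 59 mm height (lip 60 mm across). About 0.3 kg. Origin: centre of its underside. A straight keyway 46 x 16 mm runs through its base along its own x axis; two white marks, on flange and tube, show the keyway's ends (+x and -x). It fits either way round
- wheel (a joint): turned angle in rad of the round wheel about the upright axis, 0 when its key lies along the tray's way home (tray_front's x), positive anticlockwise from above. It turns stiffly (0.5 N m) and stays where it is
- wheel_seat (a point): centre of the wheel's top face, 80 mm above the table, where the seated cup head's origin lies; x is along the drive key. The aluminium wheel is 150 mm across; the dark steel key across its centre is 40 mm long (x), 11 wide, 8 high. A cup head resting on the key instead of over it is 8 mm too high and strikes the cabinet's cross-rail
- jar_teal: teal paint jar with white lid, 45 mm across, 62 high, standing in the tray beside the wheel. Origin: centre of its underside
- jar_orange: orange paint jar with white lid, 45 mm across, 62 high, standing in the tray beside the wheel. Origin: centre of its underside
- bottle_red: red squeeze bottle with white nozzle, 52 mm across, 140 high, on the table. Origin: centre of its underside
- bottle_green: green squeeze bottle with white nozzle, 52 mm across, 140 high, on the table. Origin: centre of its underside
- rabbit: white unglazed rabbit figure, 76 mm across, 145 high, on the table beside the tray, on the other side from the cup head. Origin: centre of its underside
Things that resemble listed ones, but are neither listed nor needed, are in the scene too. Of the things that look like the cup_head, take the one that is farthest to the robot's left at the start.

How it is judged:
By the outcome, as a careful person would: the job done as asked, in the order asked, and still so for the second after the job is handed in, with the robot touching nothing.
It also fails if it takes over 48 s, if anything falls off the work surface, if the arm or the gripper's body presses on something with over 40 N, if the wrist force passes 120 N, or if a joint passes its speed limit or range.

## Robot

A 7-joint arm with a two-finger parallel gripper is mounted at the origin on the work surface. World frame = base frame: x ahead of the robot, y to its left, z up, the work surface at z = 0. Lengths are in mm, angles in rad, forces in N, time in s.
With the tool pointing down it reaches from about 400 to 875 mm from the base axis. Payload 4.4 kg.
Tool frame: the origin (TCP) lies at the very end of the fingers, on their centre line; the grasp point (between the pads) lies 19 mm behind it; z points along the fingers, y is the line along which they close (so a half turn about z gives the same grasp; the last joint's range is limited). The gripper opens to 85 mm and grips with 20 to 120 N. Pads are 22 mm wide; open, the fingers measure 114 mm over their backs; the gripper's body (76 mm by 85 mm) begins 54 mm behind the grasp point. The pads swing forward as they close: fully open they stand 13 mm farther back than shut.
Start: joints at [1.148, 0.628, 0.038, 1.517, -0.027, 0.996, -0.02], TCP at [227.058, -609.067, 231.313] pointing down, gripper open.
Joint ranges: [-3.06, 3.06], [-0.37, 2.12], [-1.25, 1.32], [0.18, 2.47], [-1.1, 4.24], [0.23, 1.98], [-2.94, 2.94]. Speed limits (rad/s): [2.57, 2.57, 3.14, 3.14, 3.14, 3.14, 3.14].

## Interface

Orientations are given as [roll, pitch, yaw] about the fixed x, y, z axes, in that order (R = Rz(yaw) Ry(pitch) Rx(roll)).
In Python, from cell import ctrl gives the robot as it stands.
- The arm moves only by the tool step_arm, never from a script. Its argument "series" is a list that holds one entry, the list of rows, each a list of 7 numbers: the turn, a rotation vector about the tool's x, y, z as a fraction of full scale, then the shift along the tool's x, y, z as a fraction of full scale, then the closure, from 0 (fully open) to 1 (shut). In form: [[[ax, ay, az, tx, ty, tz, gripper], ...]]. A call has 1 to 12 rows; each row shifts and turns the commanded pose from where the row before left it, along the tool's axes as they then stand; what a row does not reach is not made up. Full scale, the value 1, is 150 mm for a shift and 45 degrees for a turn. A row lasts 1/10 s, in which the tool goes at most 50 mm and 8.59 degrees, less where a joint would pass 70% of its speed; a pose out of reach is approached as far as the arm can. A call with a number of a shift or a turn outside -1 to 1 is refused whole. A call with a gripper value outside its range is refused whole. The fingers move at their own pace and stop on an object; the grip force is fixed at half the most. Time passes only in rows, so rows that do not move let the fingers close. It gives the time, the measured TCP pose, the force, the opening and the grip force at its end, in the units of the state.
- ctrl.read_state(): the state, without advancing time (a new reading comes with each control period).
- ctrl.get_image(name): name is "side" or "top"; returns a dict with "img" (420x560x3 uint8, red, green, blue), "fx", "fy", "cx", "cy" (pixels), "R" (3x3) and "t" (3): a world point X has camera coordinates R X + t. Camera axes: x right, y down, z forward; pixel columns grow to the right and rows downward; lengths in mm; the calibration is good to about 2 mm. A picture is of the moment at which its call begins. There is no depth.
- ctrl.finish_job(): hands the job in; it is judged then, once.
Trained networks look in a picture, given as the dict that the camera call returned (one of the last four; its "shot" number tells which), for a name from the list of things; names that differ only in an ending like _2 or _b are one class to them, and where a whole thing is asked for, a point or a joint stands for the part that bears it (a point fixed in the world has none). Each returns a list of dicts, best first, with "score" (0 to 1); they miss things now and then, are a little off and sometimes report something else, mostly with a low value. They report only what shows in the picture. A call takes as long as a camera call. They do not tell look-alikes from the thing itself.
- ctrl.recognise(picture, thing): "centre" ([column, row] in pixels, amid what is visible of it).
The state is a dict: "clock": time; "qpos": joint angles; "qd": joint speeds; "tau": joint torques, N m; "eef_pos": TCP position; "tool_rot": TCP orientation; "force": force on the tool from outside, world axes, zero at the start; "torque": the same for the moment, N m; "width": finger opening in mm; "gripper_force": force on a finger pad.
Only numpy, scipy, OpenCV 4.12 (cv2) and the standard library are available. Lean on these libraries where they do the work, as an engineer would, in place of code of your own. Each camera call takes 0.05 s, during which the arm holds its last target. There are 200 camera calls.

## Working session

There is one attempt and no reset: what is moved stays moved. The work goes in short steps, Python scripts to look and compute and a tool call to move; the robot and the scene stay as the last step left them, time stands still between calls to the robot, and variables do not carry over. Pictures are saved under pics/ and viewed, at most 10 in all, crops included, and the job is handed in when it is done.

Besides the shell and the picture viewer there is one more tool, called as name([rows], argument=value, ...), one row to a line, values as JSON. step_arm: Moves the arm, as the interface text tells. Shift numbers are shares of 150 mm and turn numbers shares of 45 degrees, none past 1 either way. Its arguments: {"type":"object","properties":{"series":{"type":"array","items":{"type":"array","items":{"type":"array","items":{"type":"number","minimum":-1,"maximum":1}}}}},"required":["series"]}

```bash
mkdir -p pics; ls; cat > h.py <<'E'
import numpy as np, cv2
from cell import ctrl
def shot(n,f=None):
    p=ctrl.get_image(n)
    if f: cv2.imwrite('pics/'+f,p['img'][:,:,::-1])
    return p
def px2w(p,c,z):
    d=np.array([(c[0]-p['cx'])/p['fx'],(c[1]-p['cy'])/p['fy'],1.])
    R=np.array(p['R']);t=np.array(p['t']);o=-R.T@t;d=R.T@d
    return o+d*(z-o[2])/d[2]
def w2px(p,X):
    c=np.array(p['R'])@np.array(X,float)+np.array(p['t'])
    return [p['fx']*c[0]/c[2]+p['cx'],p['fy']*c[1]/c[2]+p['cy']]
E
python3 - <<'E'
from h import *
s=ctrl.read_state();print(s)
for n in ['top','side']:
    p=shot(n,n+'0.png')
    print(n,(-np.array(p['R']).T@np.array(p['t'])).round(),p['fx'])
    for th,z in [('cup_head',40),('wheel_seat',80),('tray_front',112),('lever_pad',88),('jar_teal',60),('jar_orange',60),('bottle_red',70),('bottle_green',70),('rabbit',70)]:
        for r in ctrl.recognise(p,th)[:4]: print(th,round(r['score'],2),np.round(r['centre']),px2w(p,r['centre'],z).round())
E
```

```text
pics
{'clock': 0.0, 'qpos': array([ 1.14821419,  0.62938034,  0.03845974,  1.51834223, -0.02700512,
        0.9963124 , -0.02001369]), 'qd': array([ 0.00065863,  0.00036212,  0.00178667, -0.00182908, -0.00084201,
        0.00022234,  0.00105313]), 'tau': array([-6.31872335e-04, -5.63402903e+01,  1.22581534e+00, -1.93444151e+01,
        1.09290596e-02,  1.06931623e-02,  8.81630001e-06]), 'eef_pos': array([ 226.82228529, -608.47916896,  230.37549269]), 'tool_rot': array([-3.13966917e+00,  3.29638793e-05,  3.56751884e-01]), 'force': array([ 0.14082209, -0.30118334,  0.39638454]), 'torque': array([ 0.02097185, -0.02744148,  0.01713313]), 'gripper_force': 0.0, 'width': 85.47822690492919}
top [ 420.  -14. 1284.] 523.2332711769382
cup_head 0.95 [428. 202.] [ 639. -423.   40.]
cup_head 0.72 [374. 250.] [ 520. -289.   40.]
cup_head 0.33 [272. 214.] [603. -42.  40.]
tray_front 0.66 [270. 211.] [598. -36. 112.]
lever_pad 0.95 [274. 273.] [459. -47.  88.]
jar_teal 0.59 [225. 235.] [548.  67.  60.]
jar_orange 0.55 [318. 236.] [ 549. -152.   60.]
bottle_red 0.98 [163. 174.] [689. 216.  70.]
bottle_red 0.51 [270. 212.] [603. -38.  70.]
bottle_green 0.56 [376. 165.] [ 721. -291.   70.]
rabbit 0.77 [166. 268.] [469. 200.  70.]
rabbit 0.28 [223. 234.] [548.  71.  70.]
side [168. 555. 857.] 389.45707354618185
cup_head 0.91 [349. 192.] [ 500. -295.   40.]
cup_head 0.89 [391. 188.] [ 403. -391.   40.]
cup_head 0.88 [332. 158.] [ 627. -410.   40.]
wheel_seat 0.78 [269. 217.] [613. -33.  80.]
tray_front 0.63 [275. 224.] [566.   2. 112.]
lever_pad 0.19 [269. 216.] [609. -30.  88.]
jar_teal 0.62 [264. 253.] [557.  62.  60.]
jar_teal 0.24 [255. 317.] [462. 221.  60.]
jar_orange 0.9 [308. 207.] [ 558. -149.   60.]
bottle_red 0.93 [183. 272.] [677. 234.  70.]
bottle_green 0.64 [287. 160.] [ 723. -280.   70.]
rabbit 0.97 [253. 316.] [465. 224.  70.]
rabbit 0.65 [348. 192.] [ 490. -261.   70.]
```

```bash
python3 - <<'E'
import cv2
a=cv2.imread('pics/top0.png')[130:330,120:470];cv2.imwrite('pics/top0c.png',cv2.resize(a,None,fx=2.25,fy=2.25,interpolation=cv2.INTER_CUBIC))
a=cv2.imread('pics/side0.png')[110:350,150:450];cv2.imwrite('pics/side0c.png',cv2.resize(a,None,fx=2.4,fy=2.4,interpolation=cv2.INTER_CUBIC))
E
```

```text
(no output)
```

View pics/top0c.png

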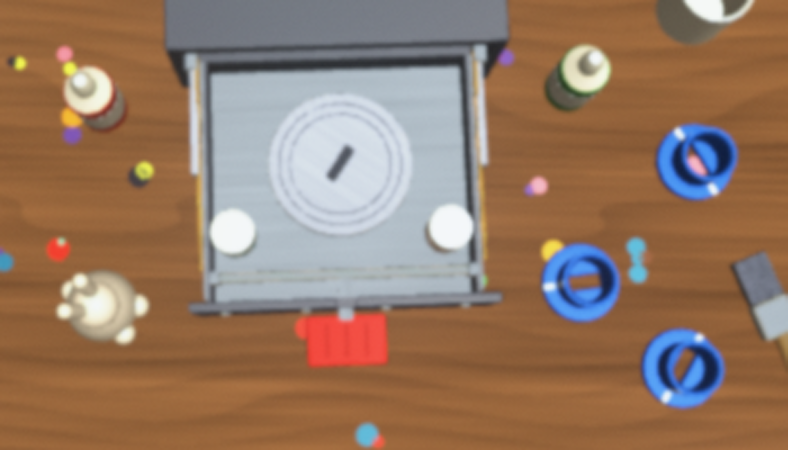

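View pics/side0c.png

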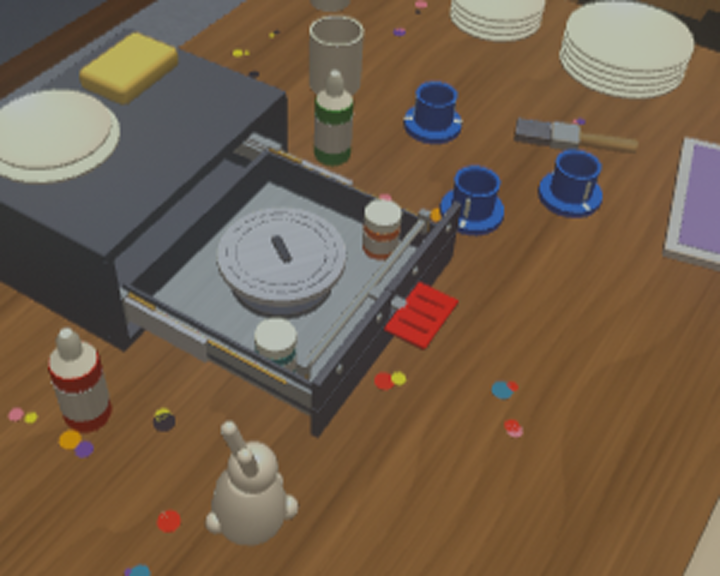

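The crops show three blue cups. The leftmost, at full-image (378,256), is the target, with its keyway about across the image. The dark key is near (272,202), about 34° off the tray axis, and the red paddle is at (274,281). I'll measure these more closely.

```bash
cat >> h.py <<'E'
def topcup(p,guess,rad=45,zf=12,out=None):
    g=w2px(p,guess);h=cv2.cvtColor(p['img'],cv2.COLOR_RGB2HSV)
    m=cv2.inRange(h,(100,90,40),(125,255,255));yy,xx=np.mgrid[:420,:560]
    m[(xx-g[0])**2+(yy-g[1])**2>28**2]=0
    k=max(cv2.findContours(m,cv2.RETR_EXTERNAL,cv2.CHAIN_APPROX_NONE)[0],key=cv2.contourArea)
    return cv2.minEnclosingCircle(cv2.convexHull(k))
E
python3 - <<'E'
from h import *
p=shot('top');img=p['img']
h=cv2.cvtColor(img,cv2.COLOR_RGB2HSV)
c,r=topcup(p,[515,-287,20]);X=px2w(p,c,8);print('cup',c,r,X, 'r mm',np.linalg.norm(px2w(p,(c[0]+r,c[1]),8)-X))
yy,xx=np.mgrid[:420,:560]
# white marks near cup
m=((h[...,1]<90)&(h[...,2]>150)&((xx-c[0])**2+(yy-c[1])**2<18**2)).astype(np.uint8)
n,l,st,ce=cv2.connectedComponentsWithStats(m)
for i in range(1,n): print('mark',st[i,4],ce[i],px2w(p,ce[i],12)[:2],px2w(p,ce[i],59)[:2])
# keyway brown
m=(((h[...,0]<25)|(h[...,0]>170))&(h[...,1]>60)&((xx-c[0])**2+(yy-c[1])**2<12**2)).astype(np.uint8)
pts=np.argwhere(m)[:,::-1]; print('kw',len(pts))
W=np.array([px2w(p,q,0)[:2] for q in pts]); mu=W.mean(0);u,s,v=np.linalg.svd(W-mu);print(mu,np.degrees(np.arctan2(v[0,1],v[0,0])),s/np.sqrt(len(W)))
# key
g=cv2.cvtColor(img,cv2.COLOR_RGB2GRAY)
m=((g<110)&((xx-271.5)**2+(yy-202)**2<14**2)); pts=np.argwhere(m)[:,::-1]
W=np.array([px2w(p,q,88)[:2] for q in pts]); w=110-g[m].astype(float);mu=(W*w[:,None]).sum(0)/w.sum();C=np.cov(W.T,aweights=w);e,v=np.linalg.eigh(C);print('key',mu,np.degrees(np.arctan2(v[1,1],v[0,1])),np.sqrt(12*e))
# wheel: bright edges circle
gg=cv2.GaussianBlur(g,(3,3),0)[160:245,225:320]
print(cv2.HoughCircles(cv2.resize(gg,None,fx=4,fy=4,interpolation=cv2.INTER_CUBIC),cv2.HOUGH_GRADIENT,1,200,param1=80,param2=20,minRadius=110,maxRadius=145)/4+np.array([225,160,0]))
# lever
m=cv2.inRange(h,(0,170,120),(8,255,255))|cv2.inRange(h,(174,170,120),(180,255,255));m[:268]=0;m[300:]=0;m[:,:250]=0;m[:,300:]=0
m=cv2.morphologyEx(m,cv2.MORPH_OPEN,np.ones((9,9),np.uint8))
k=max(cv2.findContours(m,cv2.RETR_EXTERNAL,cv2.CHAIN_APPROX_NONE)[0],key=cv2.contourArea)
R=cv2.minAreaRect(k);B=cv2.boxPoints(R);print(R);print(np.array([px2w(p,b,88)[:2] for b in B]).round(),px2w(p,R[0],88))
# panel edges from crop points
for q in [(190,306),(500,297)]: print(px2w(p,(120+q[0]/2.25,130+q[1]/2.25),112))
for q in [(167,48),(507,38)]: print('cab',px2w(p,(120+q[0]/2.25,130+q[1]/2.25),160))
E
```

```text
cup (377.69134521484375, 255.16787719726562) 17.251089096069336 [ 509.37431424 -304.45191813    8.        ] r mm 42.62027060237107
mark 14 [366.21428571 242.5       ] [ 539.73996366 -275.7466339 ] [ 535.32963084 -266.07213402]
mark 1 [375. 238.] [ 551.14415068 -297.59810977] [ 546.31251682 -287.11635816]
mark 1 [379. 238.] [ 551.29225402 -307.48543172] [ 546.45514882 -296.63841609]
mark 1 [387. 241.] [ 544.18996651 -327.13000056] [ 539.61523874 -315.55726223]
mark 2 [391.5 245.5] [ 533.2768996  -338.03030286] [ 529.10532959 -326.05487833]
mark 1 [393. 248.] [ 527.1879289  -341.60702458] [ 523.24130169 -329.49946642]
mark 1 [394. 250.] [ 522.31506448 -343.97157348] [ 518.54845386 -331.77666258]
mark 1 [378. 252.] [ 516.85309807 -304.43150906] [ 513.28826703 -293.69731347]
mark 3 [395. 255.] [ 510.10245739 -346.17450506] [ 506.78701301 -333.898212  ]
mark 17 [363.35294118 256.94117647] [ 504.27526408 -268.24009695] [ 501.17509174 -258.84290853]
mark 1 [373. 257.] [ 504.46093504 -291.93347814] [ 501.35390352 -281.6609931 ]
mark 1 [379. 258.] [ 502.22546703 -306.64205207] [ 499.20101965 -295.82619314]
mark 1 [394. 261.] [ 495.41641367 -343.39590979] [ 492.64351086 -331.22226544]
mark 1 [392. 265.] [ 485.60987046 -338.27200536] [ 483.19924749 -326.28765169]
mark 1 [385. 271.] [ 470.81668622 -320.80199765] [ 468.95256288 -309.4630326 ]
mark 1 [387. 270.] [ 473.30484746 -325.7523915 ] [ 471.34880481 -314.23054571]
mark 1 [382. 272.] [ 468.29853237 -313.40550689] [ 466.52743634 -302.33978792]
kw 56
[ 510.68440664 -311.44529816] -81.60249145326496 [8.78100844 3.13585606]
key [623.42877786 -38.699674  ] 148.31290141679224 [ 4.92686088 33.02942229]Traceback (most recent call last):
  File "<stdin>", line 20, in <module>
TypeError: unsupported operand type(s) for /: 'NoneType' and 'int'
```

```bash
python3 - <<'E'
from h import *
p=shot('top');img=p['img']
h=cv2.cvtColor(img,cv2.COLOR_RGB2HSV);g=cv2.cvtColor(img,cv2.COLOR_RGB2GRAY)
c=w2px(p,[623,-39,80]);r=[]
# wheel outer edge: radial strongest gradient 28..36 px
gf=cv2.GaussianBlur(g,(3,3),0).astype(np.float32);E=[]
for a in np.radians(np.arange(0,360,4)):
    rr=np.arange(28,38,.25);v=cv2.remap(gf,(c[0]+rr*np.cos(a)).astype(np.float32)[None],(c[1]+rr*np.sin(a)).astype(np.float32)[None],1)[0]
    d=abs(np.gradient(v));R=rr[d.argmax()];E.append([c[0]+R*np.cos(a),c[1]+R*np.sin(a)])
E=np.array(E,np.float32);e=cv2.fitEllipse(E);print('wheel',e,px2w(p,e[0],80))
m=cv2.inRange(h,(0,170,120),(8,255,255))|cv2.inRange(h,(174,170,120),(180,255,255));m[:268]=0;m[300:]=0;m[:,:250]=0;m[:,300:]=0
m=cv2.morphologyEx(m,cv2.MORPH_OPEN,np.ones((9,9),np.uint8))
k=max(cv2.findContours(m,cv2.RETR_EXTERNAL,cv2.CHAIN_APPROX_NONE)[0],key=cv2.contourArea)
R=cv2.minAreaRect(k);B=cv2.boxPoints(R);print(R);print(np.array([px2w(p,b,88)[:2] for b in B]).round(),px2w(p,R[0],88))
for q in [(190,310),(500,300)]: print(px2w(p,(120+q[0]/2.25,130+q[1]/2.25),112))
for q in [(167,48),(507,38)]: print('cab',px2w(p,(120+q[0]/2.25,130+q[1]/2.25),160))
s=ctrl.read_state();print(s['eef_pos'],s['tool_rot'])
E
```

```text
wheel ((270.8755187988281, 202.32167053222656), (62.02481460571289, 63.279205322265625), 97.99847412109375) [624.11946854 -39.23876202  80.        ]
((273.0, 281.0), (22.0, 38.0), 90.0)
[[466.  -3.]
 [467. -89.]
 [418. -90.]
 [417.  -4.]] [441.87771668 -46.23958754  88.        ]
[468.68658178 107.19125052 112.        ]
[ 482.69625372 -200.4090772   112.        ]
cab [721.47614698 132.64527079 160.        ]
cab [ 738.35805535 -201.49502256  160.        ]
[ 227.05827974 -609.05462568  231.32297947] [ 3.14159135e+00 -5.37880779e-05  3.56768958e-01]
```

step_arm([
  [[0,0,0,0.1236,-0.0624,0,0],[0,0,0,0.247,-0.125,0.05,0],[0,0,0,0.247,-0.125,0.05,0],[0,0,0,0.247,-0.125,0.05,0],[0,0,0,0.247,-0.125,0.05,0],[0,0,0,0.247,-0.125,0.05,0],[0,0,0,0.247,-0.125,0.05,0],[0,0,0,0.247,-0.125,0.05,0],[0,0,0,0.247,-0.125,0.05,0],[0,0,0,0.247,-0.125,0.05,0],[0,0,0,0.1236,-0.0624,0,0],[0,0,0,0,0,0,0]],
])

```text
clock: 2.3
eef_pos: [512.3, -298.1, 163.6]
tool_rot: [-3.139, -0.003, 0.365]
force: [-0.6, -0.2, -0.4]
width: 85.2
gripper_force: 0.0
```

step_arm([
  [[0,0,0,-0.033,0.031,0.1,0],[0,0,0,0,0,0.2,0],[0,0,0,0,0,0.2,0],[0,0,0,0,0,0.17,0],[0,0,0,0,0,0,0]],
])

```text
clock: 2.8
eef_pos: [502.6, -309.1, 60.5]
tool_rot: [-3.137, 0.005, 0.356]
force: [-0.6, 0.1, 0.4]
width: 85.2
gripper_force: 0.0
```

```bash
python3 - <<'E'
from h import *
p=shot('side');s=ctrl.read_state();print(s['eef_pos'],s['tool_rot'],s['clock'])
c=w2px(p,[509,-304,40]);x,y=int(c[0]),int(c[1])
cv2.imwrite('pics/s1.png',cv2.resize(p['img'][y-90:y+60,x-100:x+100,::-1],None,fx=4,fy=4,interpolation=cv2.INTER_CUBIC));print(x,y)
E
```

```text
[ 504.01606438 -309.92114709   62.39878201] [-3.13922243e+00  2.52303172e-03  3.55756349e-01] 2.85
347 189
```

View pics/s1.png

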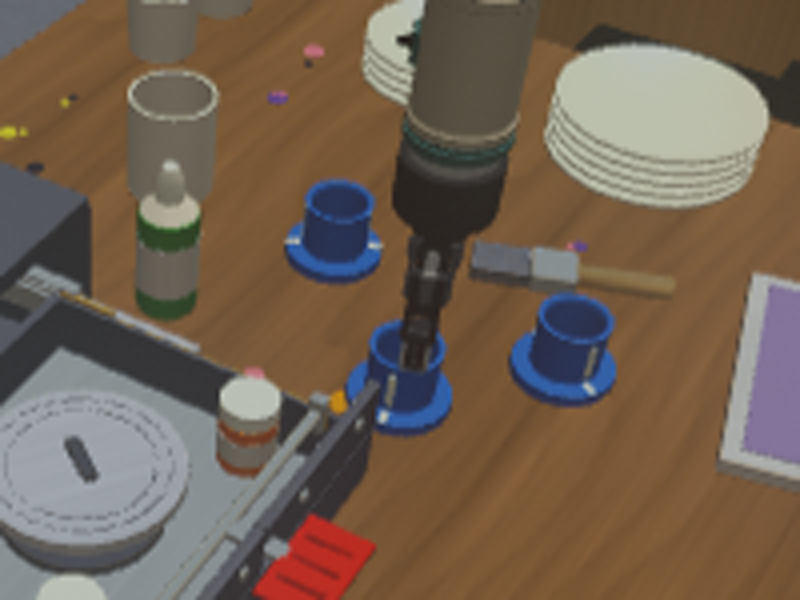

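Gripper fingers straddle the target cup (cup at about (400,375) in the crop). I'll shift it by about 7 mm and go lower.

step_arm([
  [[0,0,0,0.044,-0.023,0.07,0],[0,0,0,0,0,0.1,0],[0,0,0,0,0,0.1,0],[0,0,0,0,0,0,0],[0,0,0,0,0,0,0]],
])

```text
clock: 3.35
eef_pos: [510.3, -304.5, 22.3]
tool_rot: [-3.141, 0.001, 0.357]
force: [0.9, -0.3, -0.0]
width: 85.3
gripper_force: 0.0
```

Close, then lift.

step_arm([
  [[0,0,0,0,0,0,1],[0,0,0,0,0,0,1],[0,0,0,0,0,0,1],[0,0,0,0,0,0,1],[0,0,0,0,0,0,1],[0,0,0,0,0,0,1]],
])

```text
clock: 3.95
eef_pos: [511.0, -304.6, 23.6]
tool_rot: [3.141, -0.001, 0.357]
force: [-1.2, 1.2, 6.3]
width: 54.6
gripper_force: 63.9
```

step_arm([
  [[0,0,0,0,0,-0.1,1],[0,0,0,0,0,-0.2,1],[0,0,0,0,0,-0.25,1],[0,0,0,0,0,-0.25,1],[0,0,0,0,0,-0.1,1],[0,0,0,0,0,0,1],[0,0,0,0,0,0,1]],
])

```text
clock: 4.65
eef_pos: [510.1, -304.2, 157.6]
tool_rot: [-3.141, 0.001, 0.357]
force: [-0.3, 0.1, -4.7]
width: 54.6
gripper_force: 64.4
```

step_arm([
  [[0,0,0,0.09,-0.094,0,1],[0,0,0,0.19,-0.199,0,1],[0,0,0,0.19,-0.199,0,1],[0,0,0,0.19,-0.199,0,1],[0,0,0,0.19,-0.199,0,1],[0,0,0,0.19,-0.199,0,1],[0,0,0,0.19,-0.199,0,1],[0,0,0,0.098,-0.104,0,1],[0,0,0,0,0,0,1],[0,0,0,0,0,0,1]],
])

```text
clock: 5.65
eef_pos: [623.1, -38.9, 155.8]
tool_rot: [-3.141, 0.004, 0.358]
force: [-0.1, -1.1, -3.4]
width: 54.9
gripper_force: 64.5
```

step_arm([
  [[0,0,-0.185,0,0,0,1],[0,0,-0.185,0,0,0,1],[0,0,-0.185,0,0,0,1],[0,0,-0.185,0,0,0,1],[0,0,-0.185,0,0,0,1],[0,0,-0.185,0,0,0,1],[0,0,0,0,0,0,1],[0,0,0,0,0,0,1]],
])

```text
clock: 6.45
eef_pos: [623.6, -41.1, 157.1]
tool_rot: [-3.14, 0.001, 1.223]
force: [-0.1, 0.4, -3.6]
width: 54.7
gripper_force: 64.4
```

```bash
python3 - <<'E'
from h import *
p=shot('side');s=ctrl.read_state();print(s['eef_pos'],np.degrees(s['tool_rot']),s['clock'])
c=w2px(p,[624,-39,110]);x,y=int(c[0]),int(c[1])
cv2.imwrite('pics/s2.png',cv2.resize(p['img'][y-60:y+45,x-70:x+70,::-1],None,fx=5.6,fy=5.6,interpolation=cv2.INTER_CUBIC));print(x,y)
q=shot('top');np.save('top2.npy',q['img']);c=w2px(q,[624,-39,130]);x,y=int(c[0]),int(c[1])
cv2.imwrite('pics/t2.png',cv2.resize(q['img'][y-50:y+50,x-65:x+65,::-1],None,fx=6,fy=6,interpolation=cv2.INTER_CUBIC));print(x,y)
E
```

```text
[623.8499286  -40.63844476 157.26412788] [-1.79945853e+02  5.42836327e-02  7.01269396e+01] 6.5
266 206
271 198
```

View pics/s2.png

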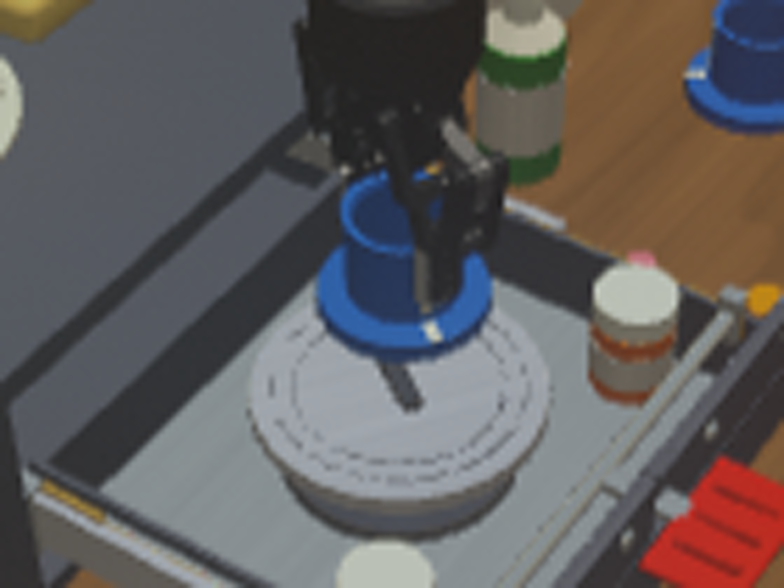

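The cup is held level above the wheel. One white mark is at crop (432,330) and the key's visible end is at (410,400).

```bash
python3 - <<'E'
from h import *
from scipy.optimize import minimize
p=shot('side');h=cv2.cvtColor(p['img'],cv2.COLOR_RGB2HSV)
blue=cv2.inRange(h,(100,110,40),(125,255,255));yy,xx=np.mgrid[:420,:560]
f=lambda u,v:(266-70+u/5.6,206-60+v/5.6)
M=px2w(p,f(432,330),145);print('mark',M)
c=f(405,290);blue[(xx-c[0])**2+(yy-c[1])**2>30**2]=0
# flange visible outline extremes: lowest edge points per column vs circle at z=134
def prof(cx,cy):
    a=np.linspace(0,2*np.pi,400);P=[]
    for z in (134.,146.):
        P+= [w2px(p,[cx+42*np.cos(t),cy+42*np.sin(t),z]) for t in a]
    return cv2.convexHull(np.array(P,np.float32))
pts=[]
ks=cv2.findContours(blue,cv2.RETR_EXTERNAL,cv2.CHAIN_APPROX_NONE)[0];k=max(ks,key=cv2.contourArea)[:,0].astype(float)
low=k[k[:,1]>c[1]+2]
def cost(v):
    H=prof(*v);return sum(min(abs(cv2.pointPolygonTest(H,(q[0],q[1]),True)),2)**2 for q in low)
r=minimize(cost,[624,-40],method='Nelder-Mead');print(r.x,r.fun/len(low),len(low))
d=M[:2]-r.x;print(np.degrees(np.arctan2(d[1],d[0]))%180,np.linalg.norm(d))
# key in side view from first image
i=cv2.imread('pics/side0.png',0);m=(i<95)&((xx-267.5)**2+(yy-213.5)**2<12**2)
q=np.argwhere(m)[:,::-1];W=np.array([px2w(p,a,87)[:2] for a in q]);w=95.-i[m];e,v=np.linalg.eigh(np.cov(W.T,aweights=w));print('key',np.average(W,axis=0,weights=w),np.degrees(np.arctan2(v[1,1],v[0,1]))%180,np.sqrt(12*e))
E
```

```text
mark [592.59116621 -25.3992457  145.        ]
[627.62072481 -47.26016321] 0.9644541226885602 45
148.03292558806749 41.29127861252212
key [621.30819094 -35.33118855] 148.2041466114361 [10.6856223  40.47009546]
```

View pics/t2.png

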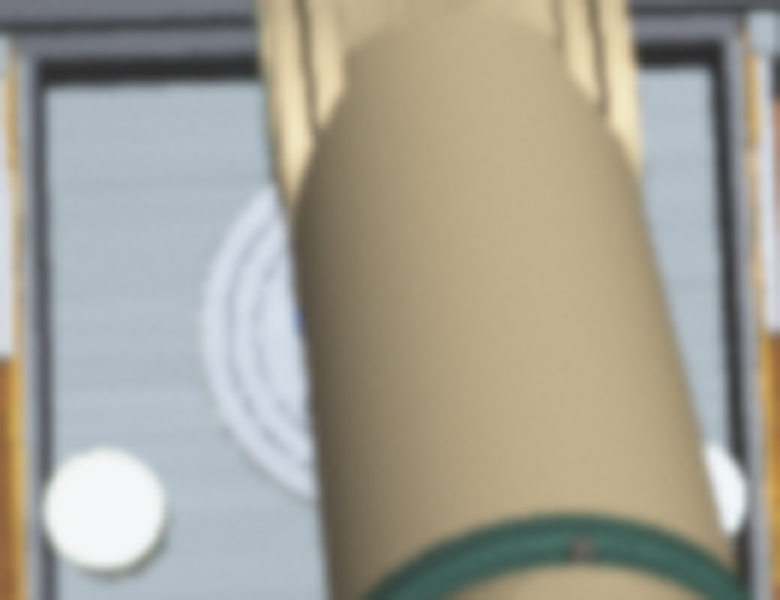

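```bash
python3 - <<'E'
from h import *
from scipy.optimize import minimize
p=shot('side');yy,xx=np.mgrid[:420,:560]
def fit(img,g,zb):
    h=cv2.cvtColor(img,cv2.COLOR_RGB2HSV);b=cv2.inRange(h,(100,110,40),(125,255,255))
    c=w2px(p,[*g,zb+6]);b[(xx-c[0])**2+(yy-c[1])**2>30**2]=0
    b=cv2.morphologyEx(b,cv2.MORPH_CLOSE,np.ones((5,5),np.uint8))
    k=max(cv2.findContours(b,cv2.RETR_EXTERNAL,cv2.CHAIN_APPROX_NONE)[0],key=cv2.contourArea)[:,0]+0.
    H0=cv2.convexHull(k.astype(np.float32))[:,0]
    low=k[(k[:,1]>c[1]+1)&np.array([abs(cv2.pointPolygonTest(H0[:,None],(float(a),float(d)),True))<1 for a,d in k])]
    a=np.linspace(0,2*np.pi,200)
    def cost(v):
        H=cv2.convexHull(np.array([w2px(p,[v[0]+42*np.cos(t),v[1]+42*np.sin(t),z]) for z in (zb,zb+12.) for t in a],np.float32))
        return sum((cv2.pointPolygonTest(H,(float(q[0]),float(q[1])),True)-.3)**2 for q in low)
    r=minimize(cost,g,method='Nelder-Mead');print(r.x,r.fun/len(low),len(low))
fit(cv2.imread('pics/side0.png')[:,:,::-1],[509,-304],0.)
fit(p['img'],[624,-40],134.)
E
```

```text
[ 512.05801354 -309.93634503] 0.07729580044770366 22
[627.25943907 -45.7110903 ] 0.18134800034328571 35
```

The side camera has the same bias on the table and in the air, so the cup is centred on the TCP. The angles match (148° and 148°), so I'll lower it.

step_arm([
  [[0,0,0,0.009,-0.003,0.06,1],[0,0,0,0,0,0.1,1],[0,0,0,0,0,0.08,1],[0,0,0,0,0,0.03,1],[0,0,0,0,0,0,1],[0,0,0,0,0,0,1]],
])

```text
clock: 7.25
eef_pos: [624.8, -37.8, 117.5]
tool_rot: [3.141, -0.0, 1.229]
force: [0.8, -0.3, -3.7]
width: 54.7
gripper_force: 64.4
```

step_arm([
  [[0,0,0,0,0,0.013,1],[0,0,0,0,0,0.013,1],[0,0,0,0,0,0.013,1],[0,0,0,0,0,0.013,1],[0,0,0,0,0,0,1],[0,0,0,0,0,0,1]],
])

```text
clock: 7.85
eef_pos: [624.5, -37.9, 109.5]
tool_rot: [-3.142, -0.0, 1.229]
force: [-0.5, 0.3, -3.7]
width: 55.1
gripper_force: 64.4
```

step_arm([
  [[0,0,0,0,0,0.013,1],[0,0,0,0,0,0.013,1],[0,0,0,0,0,0,1],[0,0,0,0,0,0,1]],
])

```text
clock: 8.25
eef_pos: [624.4, -37.9, 105.5]
tool_rot: [-3.141, 0.0, 1.229]
force: [0.2, -0.1, -3.1]
width: 54.9
gripper_force: 64.4
```

step_arm([
  [[0,0,0,0,0,0.01,1],[0,0,0,0,0,0.007,1],[0,0,0,0,0,0.007,1],[0,0,0,0,0,0,1],[0,0,0,0,0,0,1]],
])

```text
clock: 8.75
eef_pos: [625.1, -37.9, 103.6]
tool_rot: [3.14, -0.0, 1.228]
force: [-1.0, -0.0, 6.3]
width: 54.9
gripper_force: 65.8
```

Contact came at the seat height (8 mm below the key top), so the cup is on the wheel face. Release and lift.

step_arm([
  [[0,0,0,0,0,0,0],[0,0,0,0,0,0,0],[0,0,0,0,0,0,0],[0,0,0,0,0,0,0],[0,0,0,0,0,-0.1,0],[0,0,0,0,0,-0.2,0],[0,0,0,0,0,-0.2,0],[0,0,0,0,0,-0.1,0],[0,0,0,0,0,0,0]],
])

```text
clock: 9.65
eef_pos: [626.6, -37.9, 195.7]
tool_rot: [3.135, -0.002, 1.228]
force: [1.6, -0.1, -0.3]
width: 85.1
gripper_force: 0.0
```

step_arm([
  [[0,0,0,-0.107,-0.256,0,1],[0,0,0,-0.107,-0.256,0,1],[0,0,0,-0.107,-0.256,0,1],[0,0,0,-0.107,-0.256,0,1],[0,0,0.188,0,0,0,1],[0,0,0.188,0,0,0,1],[0,0,0.188,0,0,0,1],[0,0,0.188,0,0,0,1],[0,0,0.188,0,0,0,1],[0,0,0.188,0,0,0,1],[0,0,0.188,0,0,0,1],[0,0,0.188,0,0,0,1]],
])

```text
clock: 10.85
eef_pos: [457.7, -46.8, 191.6]
tool_rot: [-3.141, 0.001, 0.041]
force: [0.3, 0.3, 0.2]
width: -0.0
gripper_force: 0.0
```

step_arm([
  [[0,0.133,0,0,0,0,1],[0,0.133,0,0,0,0,1],[0,0,0,0,0,0,1],[0,0,0,0,0,0,1]],
])

```text
clock: 11.25
eef_pos: [458.2, -46.9, 192.1]
tool_rot: [-3.141, -0.207, 0.047]
force: [1.0, -0.8, 1.5]
width: 0.4
gripper_force: 0.0
```

```bash
python3 - <<'E'
from h import *
from scipy.spatial.transform import Rotation as Ro
p=shot('top');s=ctrl.read_state();print(s['eef_pos'],np.degrees(s['tool_rot']),s['qpos'].round(2),s['width'],s['clock'])
print(Ro.from_euler('xyz',s['tool_rot']).as_matrix().round(3))
c=w2px(p,[560,-45,80]);x,y=int(c[0]),int(c[1])
a=p['img'][y-60:y+60,x-80:x+80,::-1];q=shot('side');c=w2px(q,[540,-45,90]);x,y=int(c[0]),int(c[1]);b=q['img'][y-60:y+60,x-80:x+80,::-1]
cv2.imwrite('pics/c3.png',cv2.resize(np.hstack([a,b]),(800,300),interpolation=cv2.INTER_CUBIC))
E
```

```text
[459.47563173 -46.8870123  192.31661839] [179.9972232  -11.96022681   2.71532417] [-0.01  0.35  0.09  2.25 -0.16  0.34 -1.31] -0.04021184779413128 11.3
[[ 0.977  0.047  0.207]
 [ 0.046 -0.999  0.01 ]
 [ 0.207  0.    -0.978]]
```

View pics/c3.png

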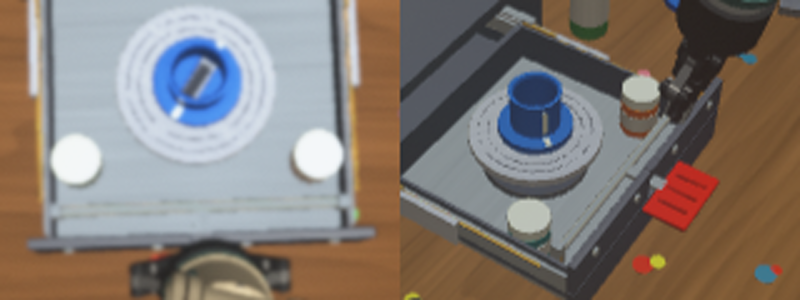

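The cup sits flat on the wheel with the key visible inside the keyway slot, and the jars are upright. Now I'll lower the closed fingers toward the paddle.

step_arm([
  [[0,0,0,-0.027,0,0.127,1],[0,0,0,-0.027,0,0.127,1],[0,0,0,-0.027,0,0.127,1],[0,0,0,-0.027,0,0.127,1],[0,0,0,-0.024,0,0.127,1],[0,0,0,0,0,0,1],[0,0,0,0,0,0,1]],
])

```text
clock: 12.05
eef_pos: [457.5, -41.9, 120.2]
tool_rot: [-3.126, -0.198, 0.048]
force: [-0.8, 0.8, 0.2]
width: 0.1
gripper_force: 0.0
```

```bash
python3 - <<'E'
from h import *
s=ctrl.read_state();print(s['eef_pos'],s['tool_rot'],s['qpos'].round(2),s['force'])
E
```

```text
[457.51883355 -41.85794728 120.21589905] [-3.12623535 -0.19770125  0.04755031] [-0.17  0.53  0.32  2.32 -1.04  0.23 -0.42] [-0.83526469  0.79348595  0.23915472]
```

step_arm([
  [[0,-0.13,0,0,0,-0.05,1],[0,-0.123,0,0,0.02,-0.02,1],[0,0,0,0,0.013,0,1],[0,0,0,0,0,0,1],[0,0,0,0,0,0,1]],
])

```text
clock: 12.55
eef_pos: [455.6, -45.6, 127.6]
tool_rot: [-3.12, -0.024, 0.05]
force: [-0.6, -0.7, 0.3]
width: 0.0
gripper_force: 0.0
```

```bash
python3 - <<'E'
from h import *
s=ctrl.read_state();print(s['eef_pos'],s['tool_rot'],s['qpos'].round(2),s['force'])
E
```

```text
[455.59954166 -45.64269282 127.57641069] [-3.1197448  -0.02359624  0.04997709] [-0.39  0.62  0.66  2.17 -0.77  0.58 -0.67] [-0.56863327 -0.71709042  0.29577301]
```

step_arm([
  [[-0.028,0,0,0.03,0,0.1,1],[0,0,0,0,0,0.1,1],[0,0,0,0,0,0.02,1],[0,0,0,0,0,0,1],[0,0,0,0,0,0,1]],
])

```text
clock: 13.05
eef_pos: [461.8, -45.8, 95.3]
tool_rot: [3.14, -0.024, 0.049]
force: [0.0, -0.0, -0.2]
width: -0.0
gripper_force: 0.0
```

```bash
python3 - <<'E'
from h import *
s=ctrl.read_state();print(s['eef_pos'],s['tool_rot'],s['qpos'].round(2),s['force'])
E
```

```text
[461.78796729 -45.77634355  95.28415136] [ 3.14043922 -0.02402176  0.04937733] [-0.36  0.68  0.6   2.18 -0.83  0.5  -0.63] [ 0.02454882 -0.03970337 -0.22423405]
```

step_arm([
  [[0,0,0,0,0,0.03,1],[0,0,0,0,0,0.04,1],[0,0,0,0,0,0.04,1],[0,0,0,0,0,0.03,1],[0,0,0,0,0,0,1],[0,0,0,0,0,0,1]],
])

```text
clock: 13.65
eef_pos: [463.7, -45.6, 74.5]
tool_rot: [3.14, -0.026, 0.05]
force: [-1.1, 0.1, 12.5]
width: 0.1
gripper_force: 11.3
```

```bash
python3 - <<'E'
from h import *
s=ctrl.read_state();print(s['eef_pos'],s['tool_rot'],s['qpos'].round(2),s['force'])
E
```

```text
[463.70545855 -45.62365899  74.48365234] [ 3.14027859 -0.0260667   0.05005592] [-0.32  0.71  0.54  2.19 -0.89  0.45 -0.59] [-1.14522853  0.09010157 12.46050709]
```

step_arm([
  [[0,0,0,0.013,0,0,1],[0,0,0,0.013,0,0,1],[0,0,0,0.013,0,0,1],[0,0,0,0.013,0,0,1],[0,0,0,0,0,0,1]],
])

```text
clock: 14.15
eef_pos: [471.0, -45.2, 74.5]
tool_rot: [3.14, -0.025, 0.05]
force: [-1.2, 0.3, 13.1]
width: -0.4
gripper_force: 11.7
```

```bash
python3 - <<'E'
from h import *
s=ctrl.read_state();print(s['eef_pos'],s['tool_rot'],s['qpos'].round(2),s['force'])
E
```

```text
[470.98521478 -45.22595846  74.50809377] [ 3.14021469 -0.02504652  0.05017082] [-0.32  0.72  0.55  2.17 -0.88  0.46 -0.6 ] [-1.16231854  0.33513565 13.10850903]
```

step_arm([
  [[0,0,0,0.02,0,0,1],[0,0,0,0.02,0,0,1],[0,0,0,0.02,0,0,1],[0,0,0,0,0,0,1]],
])

```text
clock: 14.55
eef_pos: [480.1, -44.8, 74.6]
tool_rot: [3.14, -0.025, 0.05]
force: [-0.2, -0.7, 9.8]
width: -0.1
gripper_force: 10.4
```

```bash
python3 - <<'E'
from h import *
s=ctrl.read_state();print(s['eef_pos'],s['tool_rot'],s['qpos'].round(2),s['force'])
p=shot('side');c=w2px(p,[520,-45,90]);x,y=int(c[0]),int(c[1]);b=p['img'][y-75:y+75,x-100:x+100,::-1]
cv2.imwrite('pics/s4.png',cv2.resize(b,(800,600),interpolation=cv2.INTER_CUBIC))
E
```

```text
[480.06817832 -44.77148089  74.58160191] [ 3.14006052 -0.02496166  0.05037332] [-0.33  0.73  0.56  2.14 -0.87  0.48 -0.62] [-0.22044762 -0.71509858  9.77138708]
```

View pics/s4.png

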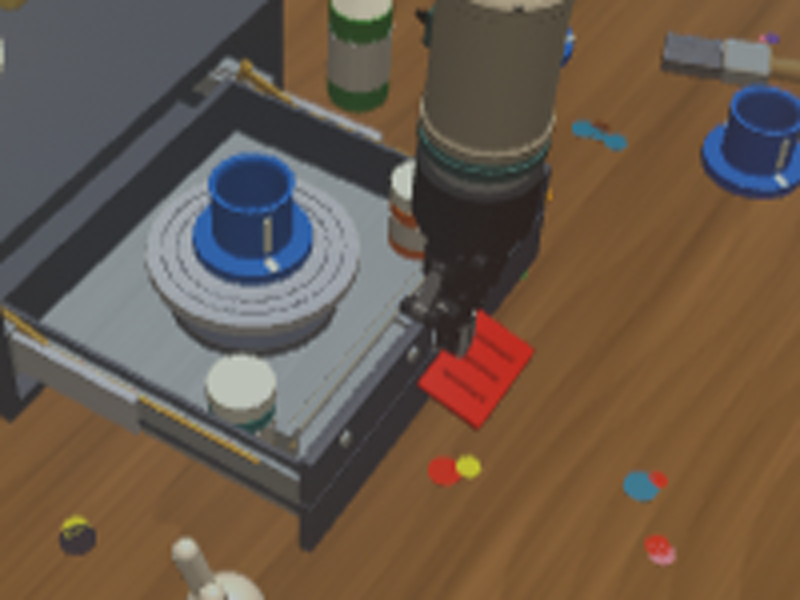

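The lever is pressed down and the finger is against the panel. I'll check with the top camera whether the tray has moved.

```bash
cat >> h.py <<'E'
def tray():
    p=shot('top');i=p['img'].astype(int);a=cv2.imread('pics/top0.png')[:,:,::-1]
    t=a[223:244,212:235];r=cv2.matchTemplate(p['img'][100:260,200:245].copy(),t.copy(),cv2.TM_SQDIFF_NORMED);_,_,m,_=cv2.minMaxLoc(r)
    q=(200+m[0]+11.5,100+m[1]+10.5);return px2w(p,q,92)-px2w(p,(223.5,233.5),92),r.min()
E
python3 - <<'E'
from h import *
print(tray())
E
```

```text
(array([16.1006249 ,  0.42004665,  0.        ]), np.float32(0.00080878625))
```

step_arm([
  [[0,0,0,0,0,-0.05,1],[0,0,0,0,0,-0.055,1],[0,0,0,0.02,0,0,1],[0,0,0,0.03,0,0,1],[0,0,0,0.035,0,0,1],[0,0,0,0.035,0,0,1],[0,0,0,0.035,0,0,1],[0,0,0,0.035,0,0,1],[0,0,0,0.035,0,0,1],[0,0,0,0.035,0,0,1],[0,0,0,0.03,0,0,1],[0,0,0,0.015,0,0,1]],
])

```text
clock: 15.85
eef_pos: [522.8, -42.0, 89.8]
tool_rot: [3.141, -0.019, 0.051]
force: [-5.6, -0.9, -3.7]
width: -0.3
gripper_force: 2.4
```

```bash
python3 - <<'E'
from h import *
print(tray())
s=ctrl.read_state();print(s['eef_pos'],s['tool_rot'],s['qpos'].round(2),s['force'],s['clock'])
E
```

```text
(array([60.12043932,  1.56847259,  0.        ]), np.float32(0.0027066497))
[523.38056744 -41.90865954  89.94117108] [ 3.1404411  -0.02006463  0.05105197] [-0.38  0.75  0.64  2.02 -0.8   0.61 -0.72] [-3.62501726  0.32637954 -3.54405507] 15.9
```

The tray is sliding at a steady 3–5 N, so I'll continue.

step_arm([
  [[0,0,0,0.02,0,0,1],[0,0,0,0.035,0,0,1],[0,0,0,0.04,0,0,1],[0,0,0,0.04,0,0,1],[0,0,0,0.04,0,0,1],[0,0,0,0.04,0,0,1],[0,0,0,0.04,0,0,1],[0,0,0,0.04,0,0,1],[0,0,0,0.04,0,0,1],[0,0,0,0.04,0,0,1],[0,0,0,0.03,0,0,1],[0,0,0,0.015,0,0,1]],
])

```text
clock: 17.1
eef_pos: [586.9, -38.5, 91.8]
tool_rot: [3.141, -0.022, 0.051]
force: [-4.1, -0.1, -3.2]
width: -0.2
gripper_force: 2.4
```

step_arm([
  [[0,0,0,0.02,0,0,1],[0,0,0,0.035,0,0,1],[0,0,0,0.04,0,0,1],[0,0,0,0.04,0,0,1],[0,0,0,0.04,0,0,1],[0,0,0,0.04,0,0,1],[0,0,0,0.04,0,0,1],[0,0,0,0.04,0,0,1],[0,0,0,0.04,0,0,1],[0,0,0,0.04,0,0,1],[0,0,0,0.03,0,0,1],[0,0,0,0.015,0,0,1]],
])

```text
clock: 18.3
eef_pos: [650.5, -35.5, 93.7]
tool_rot: [3.14, -0.023, 0.051]
force: [-5.2, -0.4, -2.6]
width: -0.1
gripper_force: 2.4
```

Remaining about 34 mm; I'll finish slowly.

step_arm([
  [[0,0,0,0.02,0,0,1],[0,0,0,0.025,0,0,1],[0,0,0,0.025,0,0,1],[0,0,0,0.025,0,0,1],[0,0,0,0.025,0,0,1],[0,0,0,0.025,0,0,1],[0,0,0,0.02,0,0,1],[0,0,0,0.014,0,0,1],[0,0,0,0.014,0,0,1],[0,0,0,0,0,0,1]],
])

```text
clock: 19.3
eef_pos: [679.9, -34.3, 94.7]
tool_rot: [3.14, -0.024, 0.051]
force: [-2.7, 0.7, -2.8]
width: -0.0
gripper_force: 1.0
```

step_arm([
  [[0,0,0,0.014,0,0,1],[0,0,0,0.014,0,0,1],[0,0,0,0.014,0,0,1],[0,0,0,0,0,0,1]],
])

```text
clock: 19.7
eef_pos: [682.4, -34.4, 95.2]
tool_rot: [-3.141, -0.017, 0.05]
force: [-13.8, 1.2, 5.4]
width: 0.2
gripper_force: 6.6
```

The force rose to 14 N with travel stopped, so the tray should be home. Back off, lift away and look.

step_arm([
  [[0,0,0,-0.03,0,0,1],[0,0,0,0,0,-0.1,1],[0,0,0,-0.1,0,-0.15,1],[0,0,0,-0.2,0,-0.2,1],[0,0,0,-0.25,0,-0.2,1],[0,0,0,-0.25,0,-0.2,1],[0,0,0,-0.25,0,0,1],[0,0,0,-0.1,0,0,1],[0,0,0,0,0,0,1],[0,0,0,0,0,0,1]],
])

```text
clock: 20.7
eef_pos: [508.5, -43.2, 219.8]
tool_rot: [3.139, -0.029, 0.051]
force: [-0.1, 0.8, -0.2]
width: -0.2
gripper_force: 0.0
```

```bash
python3 - <<'E'
from h import *
s=ctrl.read_state();print(s['eef_pos'],s['force'],s['clock'])
p=shot('top');c=w2px(p,[640,-30,90]);x,y=int(c[0]),int(c[1])
a=p['img'][y-60:y+60,x-80:x+80,::-1];q=shot('side');c=w2px(q,[680,-30,90]);x,y=int(c[0]),int(c[1]);b=q['img'][y-75:y+75,x-100:x+100,::-1]
cv2.imwrite('pics/c5.png',np.hstack([cv2.resize(z,(400,300),interpolation=cv2.INTER_CUBIC) for z in(a,b)]))
h=cv2.cvtColor(p['img'],cv2.COLOR_RGB2HSV)
m=cv2.inRange(h,(0,170,90),(8,255,255))|cv2.inRange(h,(174,170,90),(180,255,255));m=cv2.morphologyEx(m,cv2.MORPH_OPEN,np.ones((7,7),np.uint8))
for k in cv2.findContours(m,cv2.RETR_EXTERNAL,cv2.CHAIN_APPROX_NONE)[0]:
    R=cv2.boundingRect(k);print(R,px2w(p,R[:2],88)[:2],px2w(p,(R[0]+R[2],R[1]+R[3]),88)[:2])
E
```

```text
[508.47444235 -43.24107957 219.81006969] [-0.05516716  0.7799221  -0.16955454] 20.7
(253, 175, 36, 23) [686.70950551   3.49790776] [633.66643843 -81.06246248]
```

View pics/c5.png

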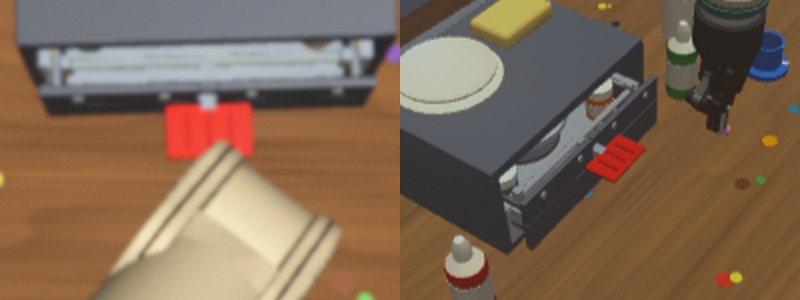

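The tray shows about 220 mm of travel, with paddle and panel in the home position. I'll check the lever height with the side view.

```bash
python3 - <<'E'
from h import *
p=shot('side')
def red(img,g):
    h=cv2.cvtColor(np.ascontiguousarray(img),cv2.COLOR_RGB2HSV);m=cv2.inRange(h,(0,150,70),(8,255,255))|cv2.inRange(h,(173,150,70),(180,255,255))
    n,l,st,ce=cv2.connectedComponentsWithStats(m);i=1+np.argmax([st[i,4] if np.hypot(*(ce[i]-g))<25 else 0 for i in range(1,n)]);return ce[i],st[i]
i0=cv2.imread('pics/side0.png')[:,:,::-1]
c0,s0=red(i0,w2px(p,[442,-46,88]));W=px2w(p,c0,88);print(c0,s0,W)
c1,s1=red(p['img'],w2px(p,[662,-36,88]))
print(c1,s1)
for t in (215,220):
  for z in (88,78,70): print(t,z,np.round(w2px(p,[W[0]+t*.9988,W[1]+t*.049,z]),1))
E
```

```text
[325.23206751 241.19620253] [310 228  31  28 474] [440.19251592 -44.09825798  88.        ]
[255.5        207.68324607] [241 196  30  24 382]
215 88 [256.8 208.5]
215 78 [256.9 211. ]
215 70 [257. 213.]
220 88 [255.3 207.8]
220 78 [255.4 210.3]
220 70 [255.5 212.3]
```

The paddle matches 220 mm of travel at 88 mm height, so the lever is up and latched.

```bash
python3 -c "
from cell import ctrl
print(ctrl.finish_job())"
```

```text
the job is handed in; nothing more can be done
None
```

The job is handed in: the cup head sits flat over the drive key, the tray is about 220 mm in, and the red lever measured back up at its latched height. The jars were upright when last seen clearly, nothing beside the tray was touched, and it took about 21 s.

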